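# Open the staining unit's drawer and cover its well

### The arm

A 6-joint arm with a two-finger parallel gripper is mounted at the origin on the work surface. World frame = base frame: x ahead of the robot, y to its left, z up, the work surface at z = 0. Lengths are in m, angles in rad, forces in N, time in s.
With the tool pointing down it reaches from about 0.35 to 0.775 m from the base axis. Payload 7.3 kg.
Tool frame: the origin (TCP) lies on the centre line of the jaws, within the pads' length; the fingertips stand 17 mm ahead of it and the grasp point (between the pads) lies 2 mm behind it (robot.tip_extent is the distance from the TCP to the fingertips, in m); z points along the fingers, y is the line along which they close (so a half turn about z gives the same grasp; the last joint's range is limited). The gripper opens to 92 mm and grips with 3 to 60 N. Pads are 19 mm wide; open, the fingers measure 130 mm over their backs; the gripper's body (75 mm by 190 mm) begins 47 mm behind the grasp point.
Start: joints at [1.187, 0.342, 1.524, -0, 1.275, -0.146], TCP at [0.124, 0.51, 0.244] pointing down, gripper open.
Joint ranges: [-2.53, 2.53], [-0.77, 2.02], [0.04, 2.7], [-1, 4.14], [0.28, 2.66], [-3.11, 3.11]. Speed limits (rad/s): [2.57, 2.57, 3.14, 3.14, 3.14, 3.14].

### API

Orientations are given as [roll, pitch, yaw] about the fixed x, y, z axes, in that order (R = Rz(yaw) Ry(pitch) Rx(roll)).
In Python, from cell import robot gives the robot as it stands.
- The arm moves only by the tool step_arm, never from a script. Its argument "motion" is a list of rows, each a list of 2 entries, a list of its own where there are three numbers: the shift along the tool's x, y, z in units of 60 mm (1.0 is 60 mm), then the turn about the tool's z in rad. In form: [[[x, y, z], spin], ...]. A call has 1 to 10 rows; each row is the pose to reach, as a shift and turn from the pose commanded when the call began, along the tool's axes at that moment; what a row does not reach only later rows make up. A row lasts 1/8 s, in which the tool goes at most 62.5 mm and 10.7 degrees, less where a joint would pass 70% of its speed; a pose out of reach is approached as far as the arm can. A call with a gripper value outside its range is refused whole. "hand" is the closure in counts, from 0 (fully open) to 255 (shut), set as the call begins (left out, the last holds). The fingers move at their own pace and stop on an object; "squeeze" is the grip in N (left out, the last holds). Time passes only in rows, so rows that repeat a pose let the fingers close. It gives the time, the measured TCP pose, the force, the opening and the grip force at its end, in the units of the state.
- robot.observe(): the state, without advancing time (a new reading comes with each control period).
- robot.read_camera(name): name is "scene" or "top" or "wrist"; returns a dict with "pixels" (420x560x3 uint8, red, green, blue), "intrinsics" (3x3 intrinsics, pixels), "xyz" and "rotation" of the camera in the world; the wrist camera has in their place "T_tool_cam" (4x4, takes a point from camera to tool coordinates, whose origin is the TCP and whose axes are the flange's). Camera axes: x right, y up, looking along -z (the intrinsics and any distortion apply to the point x, -y, -z); pixel columns grow to the right and rows downward; lengths in m; the calibration is good to about 2 mm. The wrist camera is an equidistant fisheye: a pixel r from the principal point sees the ray r / f radians off the axis. A picture is of the moment at which its call begins: read the wrist's pose just before it. There is no depth.
- robot.hand_in(): hands the job in; it is judged then, once.
The state is a dict: "time": time; "qpos": joint angles; "qvel": joint speeds; "joint_efforts": joint torques, N m; "tool_pos": TCP position; "tool_rot": TCP orientation; "contact_force": force on the tool from outside, world axes, zero at the start; "torque": the same for the moment, N m; "opening": finger opening in m; "grip_force": force on a finger pad.
Only numpy, scipy, OpenCV 4.12 (cv2) and the standard library are available. Lean on these libraries where they do the work, as an engineer would, in place of code of your own. Each camera call takes 0.05 s, during which the arm holds its last target. There are 200 camera calls.

### The job

Slide the pink tube rack out from in front of the staining unit so that the unit and its drawer never touch it, pull the drawer out all the way to its stop, and then gently set the big loose lid on the round steel well in the drawer so that it sits seated and level. Leave the drawer fully out, keep the rack upright on the bench, and do not disturb the other things on the bench.

Things in the scene. Friction and masses are not known exactly. Their poses are not given: they have to be found in the camera images.
- unit: the staining unit, a low white cabinet standing on the bench, 220 (x) x 240 (y) x 110 mm high, with one tray drawer in its front; origin at the centre of its underside; its front faces its own -x. The drawer's front panel is 180 mm wide (y from -90 to 90 mm), from 13 to 101 mm above the bench, and its outer face lies at x = -122 mm when shut
- drawer (a joint): how far the drawer is pulled out along the unit's -x, m: 0 shut, 0.150 at its stop; it slides with about 2 N of friction and may start a little ajar
- handle (a point): middle of the drawer's handle, a level steel bar along the unit's y, 110 mm long and 10 mm thick, its axis 85 mm above the bench and 45 mm in front of the panel (40 mm clear gap behind it, open from above and below, between two thin posts at y = +-48 mm); it moves with the drawer and has the unit's axes
- well_rim (a point): centre of the open mouth, at rim height (69 mm above the bench), of the round steel well fixed in the drawer: outer diameter 96 mm, inner 88 mm, 50 mm deep; when shut it is inside the unit. It lies 115 mm behind the handle's axis and moves with the drawer; at the stop it stands wholly out in front of the unit
- lid: the big loose lid of white plastic: a flange 104 mm across and 5 mm thick, a round plug 82 mm across and 7 mm deep under it that drops into the well, and a round upright knob 24 mm across and 28 mm tall on top. Origin at the centre of the plug's underside, z up; flange from z = 7 to 12 mm, knob from 12 to 40 mm. It stands on its plug on the bench
- lid_seat (a point): centre of the underside of the big lid's flange (7 mm above the lid's origin), the face that rests on the well's rim
- small_lid: a smaller lid of the same make that does not fit: flange 72 mm across, same heights and knob; to be left alone. Origin at the centre of its underside
- rack: pink tube rack, a solid block 120 (x) x 85 (y) x 45 mm high with a few tube caps 7 mm higher, 0.2 to 0.45 kg, standing in the drawer's way; origin at the centre of its underside. Too wide to grasp: push it
- bottle: bystander: white bottle, 60 mm diameter, 160 mm high, origin at the centre of its underside
- jar: bystander: amber jar, 64 mm diameter, 85 mm high, origin at the centre of its underside
- beaker: bystander: glass beaker, 70 mm diameter, 70 mm high, origin at the centre of its underside
- tin: bystander: aluminium tin, 70 mm diameter, 50 mm high, origin at the centre of its underside
- tip_box: bystander: pink box with a white lid, 122 (x) x 87 (y) x 68 mm high, origin at the centre of its underside
There are look-alikes about, which are no part of the job. What is shaped like the lid but black or purple is not meant.

How it is judged:
On the way, in this order (a step that is already met when the one before it is completed fails the run):
1. the drawer is pulled out to its stop (within 6 mm) (value of joint drawer above 0.144 m), for 0.2 s.
2. the big lid sits seated and level on the well's rim, the drawer still out (horizontal distance between lid_seat and well_rim below 0.006 m and z of lid_seat in the frame of well_rim between -0.003 and 0.003 m and angle between lid's own z axis and vertical below 0.06 rad and value of joint drawer above 0.144 m), for 0.2 s.
At the end, for the whole second after the job is handed in: The drawer stands within 6 mm of its stop; the big lid rests on the well: flange within 3 mm of rim height, within 6 mm of centred, tilted less than 0.06 rad, at rest; the rack stands upright on the bench, at rest (all of step 2 and linear speed of each of lid, rack below 0.01 m/s and height (world z) of rack below 0.005 m and angle between rack's own z axis and vertical below 0.05 rad); the robot touches nothing.
It fails at once if the unit or its drawer touches the rack (over 1 N) (contact force between unit and rack above 1 N).
It fails at once if the rack is tipped (over 0.35 rad) (angle between rack's own z axis and vertical above 0.35 rad).
It fails at once if the lid is dropped or thrown onto the well (faster than 0.5 m/s within 50 mm of it) (distance between lid_seat and well_rim below 0.05 m and linear speed of lid above 0.5 m/s).
It fails at once if a bystander is moved more than 30 mm or tipped over (distance of any of bottle, jar, beaker, tin, tip_box, small_lid from where it was at the start of the episode above 0.03 m or angle between any of bottle, jar, beaker, tin, tip_box, small_lid's own z axis and vertical above 0.5 rad).
It also fails if it takes over 67 s, if anything falls off the work surface, if the arm or the gripper's body presses on something with over 40 N, if the wrist force passes 120 N, or if a joint passes its speed limit or range.

## Working session

There is one attempt and no reset: what is moved stays moved. The work goes in short steps, Python scripts to look and compute and a tool call to move; the robot and the scene stay as the last step left them, time stands still between calls to the robot, and variables do not carry over. Pictures are saved under pics/ and viewed, at most 12 in all, crops included, and the job is handed in when it is done.

Besides the shell and the picture viewer there is one more tool, called after "Call:" as name(argument=value, ...) on one line, values as JSON. step_arm: Moves the arm, as the interface text tells. Its arguments: {"type":"object","properties":{"motion":{"type":"array"},"hand":{"type":"number"},"squeeze":{"type":"number"}},"required":["motion"]}

```bash
mkdir -p pics
cat > h.py <<'E'
from cell import robot
import numpy as np, cv2
def snap(name,fn):
    s=robot.observe(); c=robot.read_camera(name)
    cv2.imwrite(fn,c["pixels"][:,:,::-1]); 
    np.savez(fn+".npz",tp=s["tool_pos"],tr=s["tool_rot"],**c); return c
E
python3 - <<'E'
from h import *
for n in("scene","top"):
    c=snap(n,f"pics/{n}0.png"); print(n,c["intrinsics"],c["xyz"],c["rotation"],[k for k in c])
print(robot.observe())
E
```

```text
scene [[515.36561235   0.         279.36190263]
 [  0.         515.36561235 206.82412437]
 [  0.           0.           1.        ]] [ 1.47639476 -0.31770248  1.31564164] [0.6954193  0.01744511 1.16122418] ['pixels', 'intrinsics', 'xyz', 'rotation']
top [[465.38353313   0.         283.78937759]
 [  0.         465.38353313 206.32071865]
 [  0.           0.           1.        ]] [0.41098321 0.10115758 1.66486982] [ 0.0623797  -0.01882393 -1.5605206 ] ['pixels', 'intrinsics', 'xyz', 'rotation']
{'time': 0.1, 'qpos': array([ 1.18699489e+00,  3.42654183e-01,  1.52489209e+00,  2.22323697e-05,
        1.27536479e+00, -1.46036599e-01]), 'qvel': array([ 0.00018065, -0.00276951, -0.00335654, -0.00102335,  0.00094813,
        0.00083818]), 'joint_efforts': array([ 2.80667809e-03, -4.32009101e+01, -2.44696784e+01,  7.20883347e-02,
        5.25208097e-02, -6.68437065e-05]), 'tool_pos': array([0.12352509, 0.50993666, 0.2431241 ]), 'tool_rot': array([-3.14029137e+00, -2.12886770e-04,  2.90382119e+00]), 'contact_force': array([0.95784333, 0.09499655, 0.50019508]), 'torque': array([ 0.02241395, -0.02698226,  0.0009121 ]), 'grip_force': 0.0, 'opening': 0.0919446268617604}
```

View pics/top0.png

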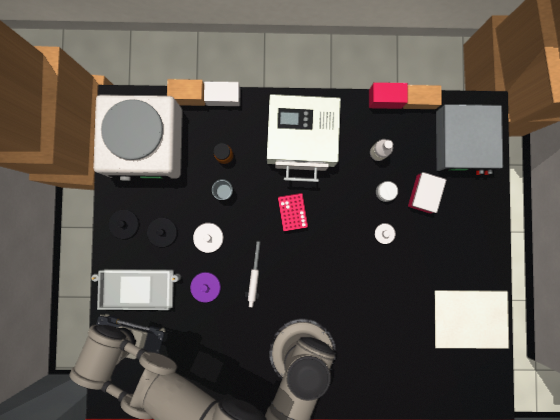

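View pics/scene0.png

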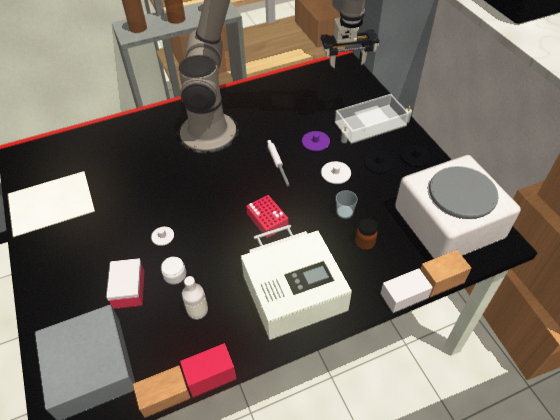

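White big lid at top (208,237) / scene (336,172). Look-alikes: small white lid top (385,234), purple (205,287), black (123,224) and (162,233). The rack is at top (293,212), the handle at (302,172), the unit at (304,130) and a loose pen-like tool at (254,275).

```bash
cat >> h.py <<'E'
from scipy.spatial.transform import Rotation as Rn
def ray(c,uv):
    K=c["intrinsics"]; uv=np.atleast_2d(np.asarray(uv,float))
    d=np.c_[(uv[:,0]-K[0,2])/K[0,0],-(uv[:,1]-K[1,2])/K[1,1],-np.ones(len(uv))]
    return d@Rn.from_euler("xyz",c["rotation"]).as_matrix().T
def onz(c,uv,z):
    d=ray(c,uv); return c["xyz"]+d*((z-c["xyz"][2])/d[:,2])[:,None]
def load(fn): return dict(np.load(fn+".npz"))
def blob(mask,uv):
    n,l,s,ce=cv2.connectedComponentsWithStats(mask.astype(np.uint8)); u,v=uv
    m=(l==l[v,u]).astype(np.uint8); c=max(cv2.findContours(m,0,cv2.CHAIN_APPROX_NONE)[0],key=cv2.contourArea)
    return c.reshape(-1,2)
def rect(P):
    r=cv2.minAreaRect((P[:,:2]*1000).astype(np.float32)); return np.round(r[0],1),np.round(r[1],1),round(r[2],1)
E
python3 - <<'E'
from h import *
np.set_printoptions(suppress=True,precision=4)
t=load("pics/top0.png"); s=load("pics/scene0.png")
p=t["pixels"].astype(int); q=s["pixels"].astype(int)
def lit(p):return p.min(2)>110
def pink(p):return (p[:,:,0]>110)&(p[:,:,1]<110)&(p[:,:,2]<150)
for nm,uv in(("lid",(200,245)),("small",(380,240))): print(nm,rect(onz(t,blob(lit(p),uv),.012)))
for nm,uv in(("lid",(330,176)),("small",(157,240))):
    print(nm,'scene',rect(onz(s,blob(lit(q),uv),.012)))
b=pink(p).astype(np.uint8); b=cv2.morphologyEx(b,cv2.MORPH_CLOSE,np.ones((7,7)))
print("rack",rect(onz(t,blob(b,(293,220)),.045)))
b=pink(q).astype(np.uint8); b=cv2.morphologyEx(b,cv2.MORPH_CLOSE,np.ones((9,9)))
print("unit",rect(onz(t,blob(lit(p),(290,145)),.11)))
for nm,uv,z in(("bottle",(380,150),.08),("jar",(223,154),.085),("beaker",(222,190),.07),("tin",(387,191),.05),("tipbox",(428,193),.068),("penA",(248,305),.01),("penB",(258,242),.01)):print(nm,onz(t,uv,z)[0])
h=t["pixels"][80:330,180:440]; a=cv2.resize(h[:120],None,fx=3,fy=3,interpolation=2)[:,:780]
k=cv2.resize(t["pixels"][210:265,180:235],None,fx=4,fy=4); k2=cv2.resize(t["pixels"][210:265,358:413],None,fx=4,fy=4)
im=np.zeros((590,780,3),np.uint8); im[:360]=a; im[365:585,:220]=k; im[365:585,230:450]=k2
cv2.imwrite("pics/crop1.png",im[:,:,::-1])
E
```

```text
lid (array([401.2, 339.6]), array([102.4, 102.2]), 1.1)
small (array([ 423.5, -288.6]), array([68. , 71.2]), 89.9)
lid scene (array([404.1, 336.5]), array([101.6, 105.8]), 65.5)
small scene (array([ 425. , -289.9]), array([74.4, 69.4]), 5.9)
rack (array([494.5,  41.3]), array([121.6,  87.3]), 10.0)
unit (array([741.5,  10.3]), array([242.1, 290.9]), 88.1)
bottle [ 0.7089 -0.2578  0.08  ]
jar [0.6868 0.282  0.085 ]
beaker [0.5646 0.2849 0.07  ]
tin [ 0.57   -0.2888  0.05  ]
tipbox [ 0.563  -0.4272  0.068 ]
penA [0.166  0.1932 0.01  ]
penB [0.387  0.1611 0.01  ]
```

View pics/crop1.png

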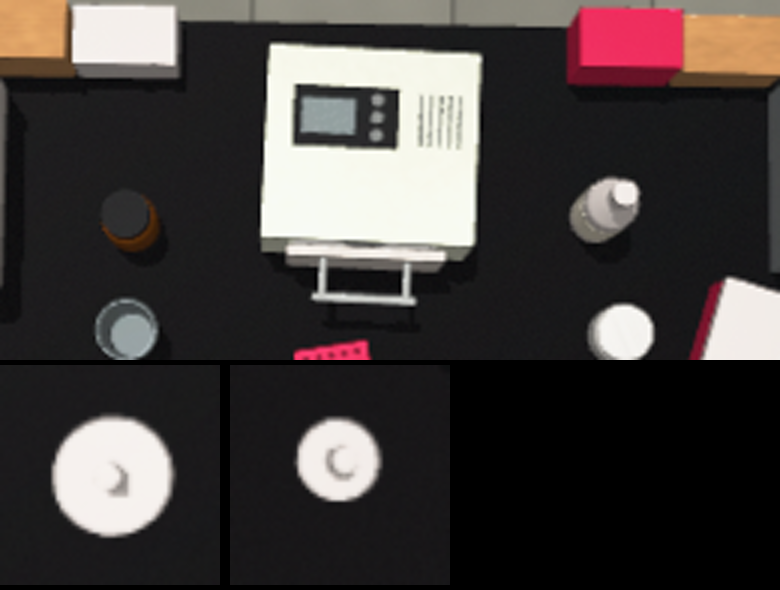

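White caps on crop confirm: the big lid is left (102 mm across), the small one right (70 mm); the handle bar runs from top pixel (284,179) to (318,181).

```bash
cat >> h.py <<'E'
def go(x,y,z,yaw):
    s=robot.observe(); M=Rn.from_euler("xyz",s["tool_rot"]).as_matrix()
    d=M.T@(np.array([x,y,z])-s["tool_pos"])/.06
    sp=(s["tool_rot"][2]-yaw+np.pi/2)%np.pi-np.pi/2
    print("at",s["tool_pos"].round(4),s["tool_rot"].round(3),"-> shift",d.round(3),"spin mod pi",round(sp,3),"rows>=",round(max(np.linalg.norm(d)*60/62.5,abs(sp)/.187),1))
E
python3 - <<'E'
from h import *
t=load("pics/top0.png"); s=load("pics/scene0.png")
g=t["pixels"][165:200,270:330].astype(int).min(2)
# bar: per column brightest centroid between rows 174..186
pts=[]
for u in range(288,315):
    col=t["pixels"][174:186,u].astype(float).mean(1); w=np.clip(col-60,0,None)
    if w.sum()>0: pts.append((u,174+(w*np.arange(12)).sum()/w.sum()))
P=onz(t,pts,.087); k=np.polyfit(P[:,1],P[:,0],1); print("bar x=",k, "yaw deg",-np.degrees(np.arctan(k[0])))
row=t["pixels"][177:183,278:326].astype(int).mean(2).max(0); print(row)
print(onz(t,[(284.3,178.7),(318.3,180.7)],.087))
# unit top front edge
m=(t["pixels"].min(2)>110)
fe=[(u,np.where(~m[140:175,u])[0][:1]) for u in range(270,338,8)]; print([(u,140+int(a[0])) for u,a in fe if len(a)])
print(onz(t,[(267.5,160),(338,162.3),(269.6,95),(340,97.5)],.11))
go(.475,.125,.15,np.pi/2)
E
```

```text
bar x= [0.02636665 0.60378194] yaw deg -1.510347768899497
[ 26.33333333  27.33333333  27.33333333  27.66666667  27.66666667
  63.         178.66666667 203.33333333 202.         201.
 202.33333333 201.66666667 202.66666667 202.         205.33333333
 208.33333333 211.33333333 212.         213.         215.
 216.         212.66666667 211.33333333 211.33333333 211.
 211.66666667 211.66666667 204.66666667 203.33333333 202.66666667
 201.         199.66666667 202.33333333 203.         200.66666667
 203.33333333 206.33333333 207.66666667 210.         203.66666667
 123.66666667  40.33333333  26.66666667  27.33333333  26.
  26.33333333  26.33333333  25.66666667]
[[ 0.6042517   0.07169501  0.087     ]
 [ 0.59884513 -0.04447189  0.087     ]]
[(270, 159), (278, 165), (286, 165), (294, 160), (302, 161), (310, 167), (318, 167), (326, 162), (334, 162)]
[[ 0.66403744  0.12934094  0.11      ]
 [ 0.65938449 -0.10859442  0.11      ]
 [ 0.88673062  0.12498438  0.11      ]
 [ 0.88191526 -0.1147548   0.11      ]]
at [0.1235 0.5099 0.2431] [-3.14  -0.     2.904] -> shift [-7.205 -4.853  1.557] spin mod pi 1.333 rows>= 8.5
```

Call:
step_arm(motion=[[[-7.2, -4.85, 0.5], 1.333], [[-7.2, -4.85, 0.5], 1.333], [[-7.2, -4.85, 0.5], 1.333], [[-7.2, -4.85, 0.5], 1.333], [[-7.2, -4.85, 1.55], 1.333], [[-7.2, -4.85, 1.55], 1.333], [[-7.2, -4.85, 1.55], 1.333], [[-7.2, -4.85, 1.55], 1.333], [[-7.2, -4.85, 1.55], 1.333], [[-7.2, -4.85, 1.55], 1.333]], hand=116, squeeze=20)

```text
time: 1.35
tool_pos: [0.4756, 0.124, 0.1496]
tool_rot: [-3.14, 0.0, 1.567]
contact_force: [-0.2, 0.1, 1.1]
opening: 0.0502
grip_force: 0.0
```

Run:
```python
from h import *
print(robot.observe()["opening"]); go(.475,.13,.03,np.pi/2)
snap("top","pics/top1.png")
```

```text
0.050150938548860755
at [0.4756 0.124  0.1496] [-3.14   0.     1.567] -> shift [ 0.101 -0.006  1.993] spin mod pi -0.003 rows>= 1.9
```

Call:
step_arm(motion=[[[0.1, 0, 1.0], 0], [[0.1, 0, 1.7], 0], [[0.1, 0, 2.0], 0], [[0.1, 0, 2.0], 0], [[-0.1, 0, 2.0], 0], [[-0.3, 0, 2.0], 0], [[-0.5, 0, 2.0], 0], [[-0.7, 0, 2.0], 0], [[-0.9, 0, 2.0], 0], [[-1.1, 0, 2.0], 0]])

```text
time: 2.65
tool_pos: [0.4749, 0.0589, 0.0308]
tool_rot: [3.142, -0.0, 1.57]
contact_force: [0.2, 2.4, 3.0]
opening: 0.0503
grip_force: 1.4
```

Call:
step_arm(motion=[[[-0.25, 0, 0], 0], [[-0.5, 0, 0], 0], [[-0.75, 0, 0], 0], [[-1.0, 0, 0], 0], [[-1.25, 0, 0], 0], [[-1.5, 0, 0], 0], [[-1.75, 0, 0], 0], [[-2.0, 0, 0], 0], [[-2.25, 0, 0], 0], [[-2.5, 0, 0], 0]])

```text
time: 3.9
tool_pos: [0.4749, -0.0913, 0.0306]
tool_rot: [-3.141, -0.0, 1.571]
contact_force: [0.1, 2.2, 1.0]
opening: 0.05
grip_force: 0.9
```

Run:
```python
from h import *
snap("top","pics/top2.png"); print(robot.observe()["contact_force"]); go(.475,-.115,.03,np.pi/2)
```

```text
[ 0.16932917 -2.56296237  0.09209488]
at [ 0.4753 -0.0929  0.0307] [3.141e+00 1.000e-03 1.570e+00] -> shift [-0.368 -0.005  0.012] spin mod pi -0.001 rows>= 0.4
```

View pics/top2.png

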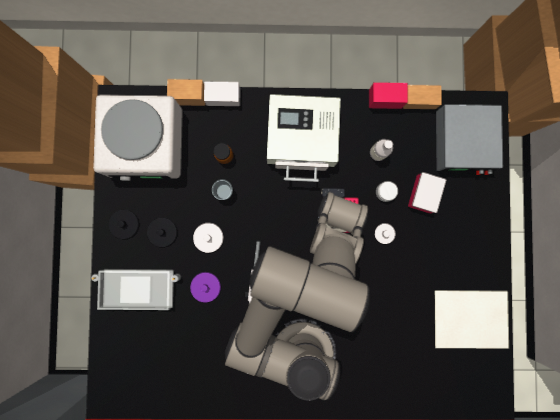

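The rack has gone right, its edge showing at (350,201) beside the gripper; nothing else has moved.

Call:
step_arm(motion=[[[-0.2, 0, 0], 0], [[-0.37, 0, 0], 0], [[-0.37, 0, 0], 0], [[-0.1, 0, 0], 0], [[0.3, 0, 0], 0], [[0.3, 0, -0.8], 0], [[0.3, 0, -1.8], 0], [[1.3, 0, -2.2], 0], [[1.8, 0, -2.2], 0], [[1.8, 0, -2.2], 0]], hand=165)

```text
time: 5.2
tool_pos: [0.4743, 0.0206, 0.1631]
tool_rot: [3.141, -0.0, 1.575]
contact_force: [0.1, -0.4, 0.2]
opening: 0.0326
grip_force: 0.0
```

Run:
```python
from h import *
print(robot.observe()["opening"]); go(.6035,.0135,.15,1.543)
snap("wrist","pics/w1.png"); snap("scene","pics/scene1.png")
```

```text
0.03255626480885685
at [0.4743 0.0206 0.1631] [ 3.141 -0.     1.575] -> shift [-0.128  2.153  0.218] spin mod pi 0.032 rows>= 2.1
```

View pics/scene1.png

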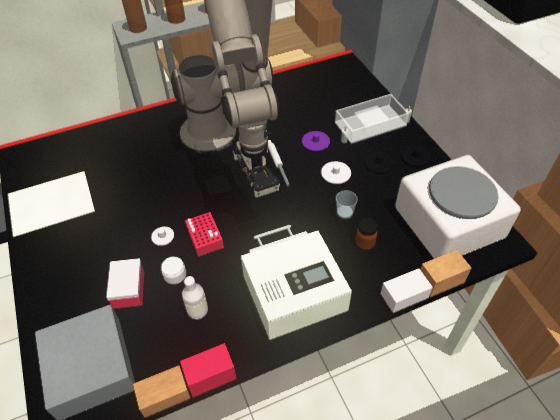

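Scene now shows the rack at (204,233), free of the handle (275,234), short of the small lid (162,236) and the tin (174,270).

Run:
```python
from h import *
s=load("pics/scene1.png"); q=s["pixels"].astype(int)
b=((q[:,:,0]>90)&(q[:,:,1]<110)&(q[:,:,2]<150)).astype(np.uint8); b=cv2.morphologyEx(b,cv2.MORPH_CLOSE,np.ones((9,9)))
c=blob(b,(204,240)); P=onz(s,c,.045); print("rack",rect(P),P.min(0),P.max(0))
print("handle ends",onz(s,[(256,239),(293,228.5)],.085))
w=s["pixels"][215:260,240:310]; cv2.imwrite("pics/hcrop.png",cv2.resize(w,None,fx=8,fy=8)[:,:,::-1])
```

```text
rack (array([ 495.7, -169.7]), array([ 87.9, 152.8]), 89.9) [ 0.41926922 -0.21377556  0.045     ] [ 0.57208385 -0.12574629  0.045     ]
handle ends [[ 0.61098939 -0.04080105  0.085     ]
 [ 0.62032183  0.07519163  0.085     ]]
```

View pics/hcrop.png

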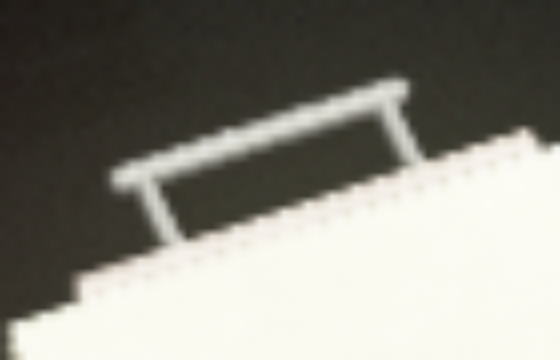

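The crop shows the bar from about scene (254.3,237) to (289.8,225.8).

Run:
```python
from h import *
s=load("pics/scene1.png"); t=load("pics/top1.png")
a=onz(s,[(254.3,237),(289.8,225.8)],.087); print(a,a.mean(0))
t0=load("pics/top0.png"); cal=[onz(t0,(u,v),.012) for u,v in()]
go(.605,.0145,.15,1.54)
```

```text
[[ 0.60350874 -0.04312492  0.087     ]
 [ 0.60844491  0.07000056  0.087     ]] [0.60597682 0.01343782 0.087     ]
at [0.4745 0.0184 0.1625] [-3.141  0.     1.573] -> shift [-0.07   2.175  0.207] spin mod pi 0.033 rows>= 2.1
```

Call:
step_arm(motion=[[[-0.08, 1.0, 0], 0.033], [[-0.08, 2.0, 0], 0.033], [[-0.08, 2.18, 0], 0.033], [[-0.08, 2.18, 0.2], 0.033], [[-0.08, 2.18, 0.45], 0.033], [[-0.08, 2.18, 0.7], 0.033], [[-0.08, 2.18, 0.9], 0.033], [[-0.08, 2.18, 1.1], 0.033], [[-0.08, 2.18, 1.3], 0.033], [[-0.08, 2.18, 1.3], 0.033]])

```text
time: 6.55
tool_pos: [0.6052, 0.013, 0.0836]
tool_rot: [-3.14, -0.0, 1.538]
contact_force: [0.4, 0.6, 0.1]
opening: 0.0324
grip_force: 0.0
```

Call:
step_arm(motion=[[[0, 0, 0], 0], [[0, 0, 0], 0], [[0, 0, 0], 0], [[0, 0, 0], 0], [[0, 0, 0], 0]], hand=255, squeeze=25)

```text
time: 7.18
tool_pos: [0.6059, 0.0129, 0.0851]
tool_rot: [3.141, -0.0, 1.538]
contact_force: [-1.8, -0.2, 2.8]
opening: 0.0089
grip_force: 25.0
```

Call:
step_arm(motion=[[[0, -0.25, 0], 0], [[0, -0.5, 0], 0], [[0, -0.75, 0], 0], [[0, -1.0, 0], 0], [[0, -1.25, 0], 0], [[0, -1.5, 0], 0], [[0, -1.75, 0], 0], [[0, -2.0, 0], 0], [[0, -2.2, 0], 0], [[0, -2.4, 0], 0]])

```text
time: 8.43
tool_pos: [0.4622, 0.0178, 0.0851]
tool_rot: [3.139, -0.0, 1.538]
contact_force: [1.8, 1.8, 3.1]
opening: 0.0088
grip_force: 25.0
```

Call:
step_arm(motion=[[[0, -0.05, 0], 0], [[0, -0.1, 0], 0], [[0, -0.15, 0], 0], [[0, -0.15, 0], 0]])

```text
time: 8.93
tool_pos: [0.4575, 0.0179, 0.0852]
tool_rot: [3.131, -0.0, 1.537]
contact_force: [16.4, 4.2, -10.4]
opening: 0.0091
grip_force: 25.0
```

Call:
step_arm(motion=[[[0, 0.08, 0], 0], [[0, 0.08, 0], 0], [[0, 0.08, 0], 0], [[0, 0.08, 0], 0], [[0, 0.08, -0.6], 0], [[0, 0.08, -1.3], 0], [[0, 0.08, -2], 0], [[0, 0.08, -2], 0]], hand=165)

```text
time: 9.93
tool_pos: [0.4591, 0.0176, 0.2076]
tool_rot: [3.135, 0.001, 1.538]
contact_force: [0.3, -0.1, 0.4]
opening: 0.0324
grip_force: 0.0
```

Run:
```python
from h import *
s=robot.observe(); print(s["opening"]); 
snap("wrist","pics/w2.png"); snap("scene","pics/scene2.png")
print(load("pics/w2.png")["T_tool_cam"].round(4),load("pics/w2.png")["intrinsics"])
go(.4025,.338,.15,np.pi/2)
```

```text
0.03242132144459843
[[ 0.000e+00  9.609e-01  2.767e-01  7.510e-02]
 [ 1.000e+00  1.000e-04 -6.000e-04 -1.100e-03]
 [-6.000e-04  2.767e-01 -9.609e-01 -1.405e-01]
 [ 0.000e+00  0.000e+00  0.000e+00  1.000e+00]] [[325.1922621    0.         278.14833359]
 [  0.         325.1922621  206.48980259]
 [  0.           0.           1.        ]]
at [0.4572 0.0178 0.2044] [-3.141 -0.     1.538] -> shift [ 5.304 -1.087  0.908] spin mod pi -0.033 rows>= 5.3
```

View pics/scene2.png

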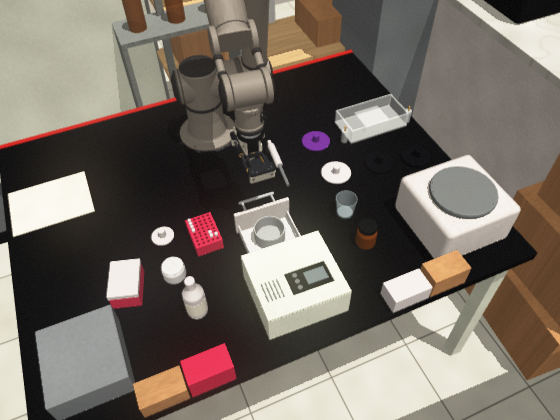

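The drawer is out, the well shows at (269,233), the rack is clear at (204,233), the lid is untouched at (336,172).

Call:
step_arm(motion=[[[1, -0.2, 0], -0.033], [[2, -0.4, 0], -0.033], [[3, -0.6, 0], -0.033], [[4, -0.8, 0.3], -0.033], [[5, -1.0, 0.6], -0.033], [[5.3, -1.09, 0.9], -0.033], [[5.3, -1.09, 0.9], -0.033], [[5.3, -1.09, 0.9], -0.033]], hand=116)

```text
time: 11.02
tool_pos: [0.4027, 0.3369, 0.1502]
tool_rot: [-3.14, 0.001, 1.571]
contact_force: [-0.1, -0.2, -0.4]
opening: 0.0502
grip_force: 0.0
```

Run:
```python
from h import *
snap("wrist","pics/w3.png"); snap("top","pics/top3.png"); go(.4025,.338,.034,np.pi/2)
```

```text
at [0.4033 0.3368 0.1511] [ 3.141 -0.     1.569] -> shift [ 0.02  -0.014  1.951] spin mod pi -0.001 rows>= 1.9
```

View pics/w3.png

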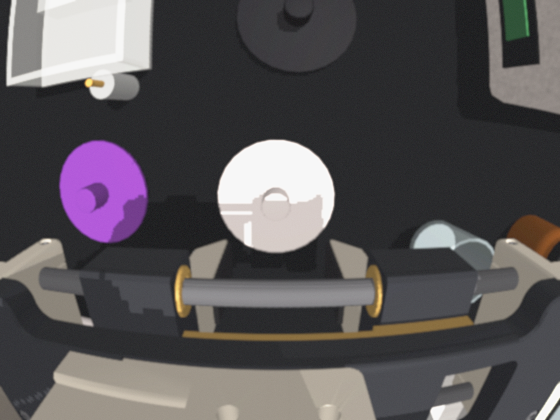

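The wrist view shows the whole white lid, centre (276,196), the purple one left at (104,190), and the beaker at the right (440,245), clear of the fingers.

```bash
cat >> h.py <<'E'
def wonz(c,uv,z):
    K=c["intrinsics"]; uv=np.atleast_2d(np.asarray(uv,float)); a=(uv-K[:2,2])/K[0,0]
    r=np.linalg.norm(a,axis=1); n=a/np.maximum(r,1e-9)[:,None]
    d=np.c_[np.sin(r)*n[:,0],-np.sin(r)*n[:,1],-np.cos(r)]
    T=np.eye(4); T[:3,:3]=Rn.from_euler("xyz",c["tr"]).as_matrix(); T[:3,3]=c["tp"]; T=T@c["T_tool_cam"]
    d=d@T[:3,:3].T; return T[:3,3]+d*((z-T[2,3])/d[:,2])[:,None]
def circ(P,lo,hi):
    e=cv2.fitEllipse((P[:,:2]*1000).astype(np.float32)); return np.round(e[0],1),np.round(e[1],1)
E
python3 - <<'E'
from h import *
w=load("pics/w3.png"); p=w["pixels"]
b=(p.min(2)>120).astype(np.uint8); b=cv2.morphologyEx(b,cv2.MORPH_OPEN,np.ones((3,3)))
P=wonz(w,blob(b,(250,180)),.012); print("lid",circ(P,0,0),rect(P))
# knob top: bright disc
g=cv2.medianBlur(cv2.cvtColor(p,cv2.COLOR_RGB2GRAY),3)
print(wonz(w,(275,207),.04))
t=load("pics/top3.png"); im=t["pixels"]
a=np.zeros((440,800,3),np.uint8)
a[:400,:400]=cv2.resize(im[140:220,262:342],(400,400),interpolation=cv2.INTER_CUBIC)
a[:400,400:]=cv2.resize(load("pics/scene2.png")["pixels"][200:270,230:300],(400,400),interpolation=cv2.INTER_CUBIC)
cv2.imwrite("pics/well.png",a[:,:,::-1])
E
```

```text
lid (array([399.3, 339.4]), array([103.5, 104. ])) (array([399.2, 339. ]), array([103.4, 104.7]), 89.9)
[[0.39911166 0.33931764 0.04      ]]
```

View pics/well.png

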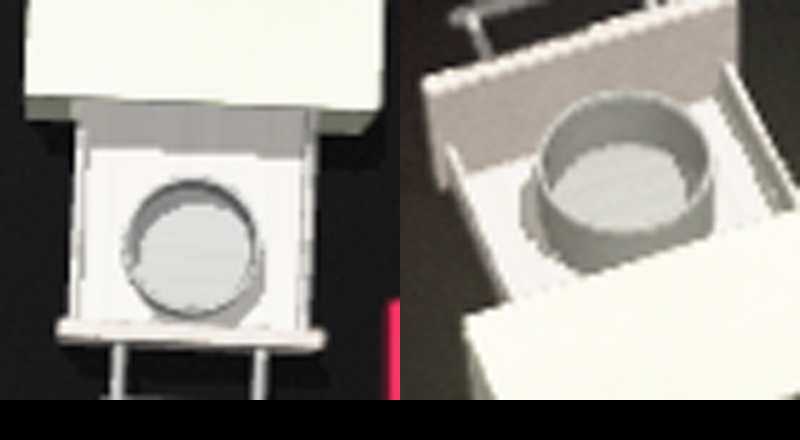

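The well rim centre lies near crop (192,248), top pixel (300,189), and right crop (625,165), scene pixel (269,229).

Call:
step_arm(motion=[[[0.04, -0.06, 0.5], 0], [[0.04, -0.06, 1.0], 0], [[0.04, -0.06, 1.4], 0], [[0.04, -0.06, 1.7], 0], [[0.04, -0.06, 1.85], 0], [[0.04, -0.06, 1.95], 0], [[0.04, -0.06, 1.95], 0]])

```text
time: 12.0
tool_pos: [0.3994, 0.34, 0.034]
tool_rot: [3.141, -0.0, 1.57]
contact_force: [-0.4, 0.3, -0.1]
opening: 0.0503
grip_force: 0.0
```

Call:
step_arm(motion=[[[0, 0, 0], 0], [[0, 0, 0], 0], [[0, 0, 0], 0], [[0, 0, 0], 0], [[0, 0, 0], 0]], hand=255, squeeze=15)

```text
time: 12.62
tool_pos: [0.3993, 0.3403, 0.034]
tool_rot: [3.141, -0.0, 1.571]
contact_force: [-0.9, 0.4, 3.0]
opening: 0.0238
grip_force: 15.0
```

Run:
```python
from h import *
t=load("pics/top3.png"); s=load("pics/scene2.png")
print(onz(t,(300.2,189.4),.069),onz(s,(269.2,228.7),.069))
go(.5725,.0145,.2,1.54)
```

```text
[[0.57006018 0.01617337 0.069     ]] [[0.58015939 0.01392928 0.069     ]]
at [0.3993 0.3403 0.034 ] [ 3.141 -0.     1.571] -> shift [-5.429  2.887 -2.767] spin mod pi 0.031 rows>= 6.5
```

Call:
step_arm(motion=[[[0, 0, -0.4], 0], [[0, 0, -1], 0], [[0, 0, -1.8], 0], [[-0.5, 0.3, -2.77], 0], [[-1.5, 0.8, -2.77], 0], [[-2.4, 1.3, -2.77], 0], [[-3.3, 1.8, -2.77], 0], [[-4.2, 2.2, -2.77], 0.031], [[-5.1, 2.6, -2.77], 0.031], [[-6.0, 2.88, -2.77], 0.031]])

```text
time: 13.88
tool_pos: [0.5724, -0.0219, 0.1994]
tool_rot: [-3.141, -0.0, 1.539]
contact_force: [0.6, 1.1, -2.2]
opening: 0.0238
grip_force: 15.0
```

Call:
step_arm(motion=[[[-0.5, 0, 0], 0], [[-0.8, 0, 0], 0], [[-0.8, 0, 0], 0], [[-0.8, 0, 0], 0]])

```text
time: 14.38
tool_pos: [0.5703, -0.0665, 0.1999]
tool_rot: [-3.141, -0.001, 1.541]
contact_force: [0.2, 1.0, -1.0]
opening: 0.0237
grip_force: 15.0
```

Run:
```python
from h import *
print(robot.observe()["opening"]); snap("wrist","pics/w4.png"); go(.5725,.0145,.2,1.54)
```

```text
0.023661267435896596
at [ 0.5704 -0.0664  0.2   ] [-3.142 -0.     1.541] -> shift [ 1.349 -0.004  0.   ] spin mod pi 0.001 rows>= 1.3
```

View pics/w4.png

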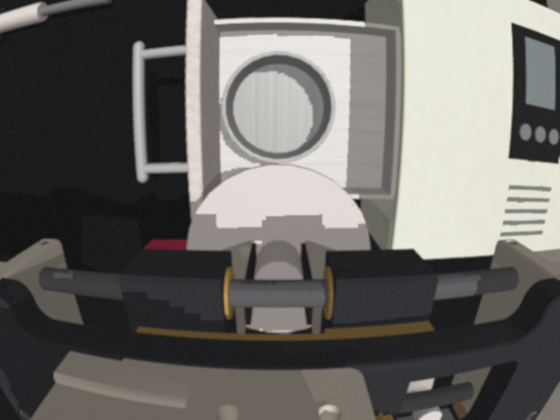

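The well is wholly in view at (278,106), and the held lid's flange arc tops out at (278,166).

Run:
```python
from h import *
from scipy.optimize import least_squares
w=load("pics/w4.png"); g=cv2.GaussianBlur(cv2.cvtColor(w["pixels"],cv2.COLOR_RGB2GRAY),(3,3),0).astype(np.float32)
def prof(c,th,r): return cv2.remap(g,(c[0]+r*np.cos(th)).astype(np.float32)[None],(c[1]+r*np.sin(th)).astype(np.float32)[None],1)[0]
def fit(P,R=None):
    P=P[:,:2]
    f=lambda q:np.hypot(P[:,0]-q[0],P[:,1]-q[1])-(R or q[2])
    x=least_squares(f,[*P.mean(0),R or .05],loss="soft_l1",f_scale=.0007).x; return (x*1000).round(1),(np.abs(f(x)).mean()*1000).round(2)
r=np.arange(44,64,.5); out=[];inn=[]
for th in np.radians(np.arange(0,360,5)):
    q=prof((278,106),th,r); d=np.gradient(q)
    if 60<np.degrees(th)<120: continue
    k=np.argmax(d[20:])+20; out.append((278+r[k]*np.cos(th),106+r[k]*np.sin(th)))
    k=np.argmax(d[:24]); inn.append((278+r[k]*np.cos(th),106+r[k]*np.sin(th)))
print("outer",fit(wonz(w,out,.069)),"inner",fit(wonz(w,inn,.069)))
print("rim hand",wonz(w,[(221,107),(335,107),(278,51),(278,162)],.069)[:,:2])
# handle bar edges
print("bar",wonz(w,[(135,110),(147,110)],.085)[:,:2])
arc=[]
r=np.arange(75,105,.5)
for th in np.radians(list(range(-170,-105,5))+list(range(-75,-10,5))+list(range(-105,-75,5))):
    q=prof((278,256),th,r); k=np.argmax(np.abs(np.gradient(q))); arc.append((278+r[k]*np.cos(th),256+r[k]*np.sin(th)))
print("lid",fit(wonz(w,arc,w["tp"][2]-.034+.012),.052), w["tp"])
```

```text
outer (array([571.3,  17. ,  45.5]), np.float64(1.17)) inner (array([571.8,  16.3,  43.7]), np.float64(0.13))
rim hand [[ 0.52447546  0.01784512]
 [ 0.61907498  0.01500512]
 [ 0.57317075  0.06301873]
 [ 0.57036539 -0.03057598]]
bar [[0.45377949 0.02153658]
 [0.46482023 0.02031412]]
lid (array([569.5, -67.6,  52. ]), np.float64(1.14)) [ 0.57033179 -0.06653785  0.19990243]
```

Inner rim fits well: radius 43.7 mm (44 expected), centre (0.5718, 0.0163); target TCP (0.572, 0.0173).

Call:
step_arm(motion=[[[0.5, 0, 0], 0], [[1.0, -0.01, 0], 0], [[1.3, -0.015, 0], 0], [[1.4, -0.015, 0], 0], [[1.4, -0.015, 0.3], 0], [[1.4, -0.015, 0.6], 0], [[1.4, -0.015, 0.9], 0], [[1.4, -0.015, 1.2], 0], [[1.4, -0.015, 1.35], 0], [[1.4, -0.015, 1.4], 0]])

```text
time: 15.68
tool_pos: [0.5722, 0.0159, 0.1156]
tool_rot: [-3.141, -0.0, 1.54]
contact_force: [-1.1, 0.6, 0.0]
opening: 0.0232
grip_force: 15.0
```

Run:
```python
from h import *
go(.572,.0173,.096,1.54)
```

```text
at [0.5722 0.0159 0.1156] [-3.141 -0.     1.54 ] -> shift [ 0.023 -0.003  0.327] spin mod pi -0.0 rows>= 0.3
```

Call:
step_arm(motion=[[[0.023, 0, 0.07], 0], [[0.023, 0, 0.13], 0], [[0.023, 0, 0.18], 0], [[0.023, 0, 0.23], 0], [[0.023, 0, 0.28], 0], [[0.023, 0, 0.32], 0], [[0.023, 0, 0.32], 0]])

```text
time: 16.55
tool_pos: [0.5721, 0.0175, 0.0965]
tool_rot: [-3.141, -0.0, 1.54]
contact_force: [-0.3, 0.3, -1.5]
opening: 0.0234
grip_force: 15.0
```

Down to seating height with hardly any contact force. Lower another 1.5 mm, then look.

Call:
step_arm(motion=[[[0, 0, 0.015], 0], [[0, 0, 0.025], 0], [[0, 0, 0.025], 0]])

```text
time: 16.92
tool_pos: [0.5725, 0.0175, 0.096]
tool_rot: [3.14, 0.0, 1.54]
contact_force: [-1.9, 0.2, 4.8]
opening: 0.0233
grip_force: 15.0
```

Run:
```python
from h import *
print(robot.observe()["contact_force"],robot.observe()["tool_pos"])
```

```text
[-1.86875879  0.1896478   4.79869666] [0.57249411 0.01754243 0.09598206]
```

Call:
step_arm(motion=[[[0, 0, 0], 0], [[0, 0, 0], 0], [[0, 0, 0], 0], [[0, 0, -0.3], 0], [[0, 0, -0.8], 0], [[0, 0, -1.7], 0], [[0, 0, -1.7], 0], [[-0.7, 0, -1.7], 0], [[-1.4, 0, -1.7], 0], [[-1.4, 0, -1.7], 0]], hand=116)

```text
time: 18.18
tool_pos: [0.5691, -0.0688, 0.1961]
tool_rot: [-3.14, 0.0, 1.536]
contact_force: [0.3, -0.3, -0.9]
opening: 0.0503
grip_force: 0.0
```

Run:
```python
from h import *
snap("wrist","pics/w5.png"); w=load("pics/w5.png"); p=w["pixels"]
print("bar",wonz(w,[(135,110),(147,110)],.085)[:,:2])
cv2.imwrite("pics/w5c.png",cv2.resize(p[:260,100:440],None,fx=2,fy=2)[:,:,::-1])
```

```text
bar [[0.45453503 0.01947231]
 [0.46541422 0.01821758]]
```

View pics/w5c.png

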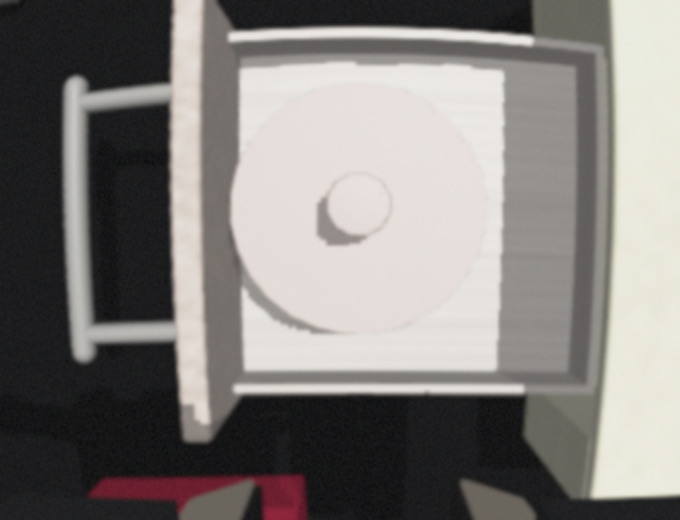

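The lid sits level within the drawer: flange from (215,41) to (344,166) in the wrist view, and the bar is at column 132 to 144. The rack stands clear below.

Run:
```python
from h import *
w=load("pics/w5.png")
e=wonz(w,[(215.5,103),(344,103),(280,41),(280,166.5)],.074)[:,:2]; print(e, (e[0]+e[1])[0]/2,(e[2]+e[3])[1]/2,e[1]-e[0],e[2]-e[3])
b=wonz(w,[(132,103),(144.5,103)],.085)[:,:2]; print("bar",b.mean(0),"-> well expected x",b.mean(0)[0]+.115)
print("knob",wonz(w,[(279.5,101.5)],.102)[:,:2])
```

```text
[[ 0.52065235  0.01893141]
 [ 0.62396905  0.01547332]
 [ 0.57419275  0.06720281]
 [ 0.57069116 -0.03547641]] 0.5723106998684755 0.01586319939862443 [ 0.1033167  -0.00345809] [0.0035016  0.10267922]
bar [0.4578513  0.02489543] -> well expected x 0.5728513032578689
knob [[0.57194529 0.01615763]]
```

```bash
python3 -c "
from h import *
print(robot.hand_in())"
```

```text
the job is handed in; nothing more can be done
None
```

I pushed the rack aside, pulled the drawer out until it hit its stop, and set the big lid on the well; the job is handed in at about 18 s, but no verdict came back. In the last wrist view the lid was level and within about 1 mm of the well's centre, and the drawer had not moved more than about 1 mm.

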